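# Release a tested module from its locked fixture

## Robot

A 7-joint arm with a two-finger parallel gripper is mounted at the origin on the work surface. World frame = base frame: x ahead of the robot, y to its left, z up, the work surface at z = 0. Lengths are in mm, angles in rad, forces in N, time in s.
With the tool pointing down it reaches from about 400 to 875 mm from the base axis. Payload 19.3 kg.
Tool frame: the origin (TCP) lies on the centre line of the jaws, within the pads' length; the fingertips stand 14 mm ahead of it and the grasp point (between the pads) lies 5 mm behind it (tip_extent is the distance from the TCP to the fingertips, in mm); z points along the fingers, y is the line along which they close (so a half turn about z gives the same grasp; the last joint's range is limited). The gripper opens to 85 mm and grips with 20 to 120 N. Pads are 22 mm wide; open, the fingers measure 114 mm over their backs; the gripper's body (76 mm by 85 mm) begins 54 mm behind the grasp point. The pads swing forward as they close: fully open they stand 13 mm farther back than shut.
Start: joints at [1.121, 0.521, -0.036, 1.599, 0.021, 1.021, -0.113], TCP at [231.681, -580.464, 245.291] pointing down, gripper open.
Joint ranges: [-2.91, 2.91], [-0.3, 2.13], [-1.5, 1.42], [0.17, 2.43], [-1.26, 4.41], [0.16, 1.93], [-2.52, 2.52]. Speed limits (rad/s): [1.89, 1.89, 2.39, 2.39, 3.01, 3.01, 3.01].

## Interface

Orientations are given as a rotation vector (axis times angle).
In Python, from rig import * gives the robot as it stands.
- The arm moves only by the tool jog_arm, never from a script. Its argument "deltas" is a list of rows, each a list of 3 entries, a list of its own where there are three numbers: the shift along the tool's x, y, z in m, then the turn, a rotation vector about the tool's x, y, z in rad, then the finger opening in m, from 0 to 0.0854. A call has 1 to 12 rows; each row shifts and turns the commanded pose from where the row before left it, along the tool's axes as they then stand; what a row does not reach is not made up. A row lasts 1/10 s, in which the tool goes at most 50 mm and 8.59 degrees, less where a joint would pass 70% of its speed; a pose out of reach is approached as far as the arm can. A call with a gripper value outside its range is refused whole. The fingers move at their own pace and stop on an object; "squeeze" is the grip in N (left out, the last holds). Time passes only in rows, so rows that do not move let the fingers close. It gives the time, the measured TCP pose, the force, the opening and the grip force at its end, in the units of the state.
- get_obs(): the state, without advancing time (a new reading comes with each control period).
- snapshot(name): name is "scene" or "top" or "wrist"; returns a dict with "pixels" (400x640x3 uint8, blue, green, red), "camera_matrix" (3x3 intrinsics, pixels), "R" (3x3) and "t" (3): a world point X has camera coordinates R X + t. Camera axes: x right, y down, z forward; pixel columns grow to the right and rows downward; lengths in mm; the calibration is good to about 2 mm. The wrist camera is an equidistant fisheye: a pixel r from the principal point sees the ray r / f radians off the axis. A picture is of the moment at which its call begins. There is no depth.
- close_job(): hands the job in; it is judged then, once.
The state is a dict: "t": time; "q": joint angles; "joint_velocities": joint speeds; "tau": joint torques, N m; "tcp_pos": TCP position; "orientation": TCP orientation; "contact_force": force on the tool from outside, world axes, zero at the start; "moment": the same for the moment, N m; "opening": opening from 0.0 (shut) to 1.0 (fully open); "grasp_force": force on a finger pad.
Only numpy, scipy, OpenCV 4.12 (cv2) and the standard library are available. Lean on these libraries where they do the work, as an engineer would, in place of code of your own. Each camera call takes 0.05 s, during which the arm holds its last target. There are 200 camera calls.

## Task

The finned module on the test fixture is clamped. Slide the safety catch aside to the end of its travel, press the release button under it fully down so that the clamp jaws draw back, then lift the module out and set it down gently, not dropped, flat in the empty nest that fits it, either way round. Leave the catch open and the button down, and do not disturb the small module in the other nest, the screwdriver or the jar.

Things in the scene. Friction and masses are not known exactly. Their poses are not given: they have to be found in the camera images.
- fixture: test fixture: fixed aluminium base 170 (x) x 280 (y) x 24 mm high; origin at the centre of its underside, on the bench; z up; its -x side faces roughly to the robot. The module sits 85 mm along +y, underside 28 mm above the bench, between two low black ledges (tops 36 mm above the bench, 34 mm either side of the module's middle); catch and button are on the -y half
- rails (a point): midpoint between the tops of the two dark rails that carry the catch: each 8 mm thick, 60 mm apart inside, 125 mm long along the fixture's y, their tops 58 mm above the bench
- jaw_near: steel clamp jaw hooked over the module's ear at its -x end, keeping it from being lifted: 36 mm wide, top 46 mm above the bench, reaching from 39 to 68 mm from the module's middle while clamped. The button drives it: with the button fully down it has drawn back 14 mm along the fixture's x, clear of the module. Origin 24 mm above the bench, below the module's middle while clamped
- jaw_far: the same jaw, mirrored, at the module's +x end; both jaws move together
- catch (a joint): travel of the safety catch in m: 0 = shut, centred over the button; 0.060 = end of travel. It starts between 0 and 0.010 and slides along the fixture's -y (away from the module), about 1.5 N friction; it stays where it is left. Only from about 0.050 is the button well clear
- lug_top (a point): middle of the top of the black lug on the catch. The lug is 24 mm (fixture x) x 14 mm (fixture y), 22 mm high, upright in the middle of a steel shutter plate of 58 x 56 x 4 mm, whose top is 56 mm above the bench; the lug's top is 78 mm above the bench. Moves with the catch; axes as the fixture's
- button_top (a point): middle of the top of the round grey release button, 30 mm diameter, in a low black collar 44 mm across whose top is 34 mm above the bench. The button's top is 48 mm above the bench when up, 40 mm when fully down; it lies 45 mm towards -y from the fixture's origin, under the shut catch
- release (a joint): travel of the release button in m: 0 = up (start), 0.008 = fully down against a stop. About 4 N of friction plus some damping and the pull of the jaws (press slowly, up to 15 N at the stop); no return spring, it stays down where it is left
- module: the module: loose black finned housing, 74 (x) x 54 (y) x 30 mm high, with a low dark ear 8 mm long and 10 mm high at each x end (90 mm overall, ears 44 mm wide); 0.18 to 0.35 kg; origin at the centre of its underside, z up. Grip it across its 54 mm sides. Starts clamped on the fixture, axes as the fixture's
- nest: the empty nest that fits the module: fixed grey tray 116 (x) x 80 (y) x 12 mm with a pocket 100 (x) x 64 (y) mm, 8 mm deep, floor 4 mm above the bench; origin at the centre of its underside, z up, on the bench
- small_nest: the other nest, same outside size and grey, but with a smaller pocket 68 x 48 mm, 8 mm deep, holding the small module; the two nests may swap places
- small_module: bystander: loose black module 60 x 40 x 22 mm in the small nest; origin at the centre of its underside
- screwdriver: bystander: screwdriver lying loose on the bench beyond the fixture, about 200 mm long along its x
- jar: bystander: small white jar with black lid, 56 mm diameter, 65 mm high, on the bench beyond the nests; origin at the centre of its underside
Mind the look-alikes: they are no part of the job. Leave any white look-alike of the module alone.

How it is judged (in metres and radians):
On the way, in this order (a step that is already met when the one before it is completed fails the run):
1. the catch is slid aside, more than 50 mm open, with the button still up (value of joint catch above 0.05 m and value of joint release below 0.004 m), for 0.1 s.
2. the release button is pressed down (over 6.5 of 8 mm) with the catch open and the module still on the fixture (value of joint catch above 0.05 m and value of joint release above 0.0065 m and z of module in the frame of fixture below 0.034 m and horizontal distance between module and fixture below 0.11 m), for 0.1 s.
3. the module is lifted at least 20 mm off its seat (z of module in the frame of fixture above 0.048 m), for 0.1 s.
At the end, for the whole second after the job is handed in: the module lies at rest, flat (within 0.08 rad) in its nest: centred within 9 mm along each nest axis, underside within 3 mm of the nest's floor, lengthwise within 0.2 rad either way round; the catch more than 50 mm open; the button more than 6.5 mm down (x of module in the frame of nest between -0.009 and 0.009 m and y of module in the frame of nest between -0.009 and 0.009 m and z of module in the frame of nest between 0.001 and 0.007 m and angle between module's own z axis and vertical below 0.08 rad and angle between the x axis of module and the x axis of nest, either way round below 0.2 rad and value of joint catch above 0.05 m and value of joint release above 0.0065 m and linear speed of module below 0.02 m/s); the robot touches nothing.
It fails at once if the module is dropped (moves faster than 0.7 m/s within 24 mm of the bench) (height (world z) of module below 0.024 m and linear speed of module above 0.7 m/s).
It fails at once if the small module is moved more than 15 mm (distance of small_module from where it was at the start of the episode above 0.015 m).
It fails at once if the screwdriver is moved more than 30 mm (distance of screwdriver from where it was at the start of the episode above 0.03 m).
It fails at once if the jar is moved more than 30 mm (distance of jar from where it was at the start of the episode above 0.03 m).
It also fails if it takes over 58 s, if anything falls off the work surface, if the arm or the gripper's body presses on something with over 40 N, if the wrist force passes 120 N, or if a joint passes its speed limit or range.

## Working session

There is one attempt and no reset: what is moved stays moved. The work goes in short steps, Python scripts to look and compute and a tool call to move; the robot and the scene stay as the last step left them, time stands still between calls to the robot, and variables do not carry over. Pictures are saved under pics/ and viewed, at most 10 in all, crops included, and the job is handed in when it is done.

Besides the shell and the picture viewer there is one more tool, called after "Emit:" in YAML: its name, and indented under it one key for each argument. jog_arm: Moves the arm, as the interface text tells. Its arguments: {"type":"object","properties":{"deltas":{"type":"array"},"squeeze":{"type":"number"}},"required":["deltas"]}

```bash
mkdir -p pics; ls; python3 - <<'E'
from rig import *
import cv2,pickle
d={}
for n in ("scene","top"):
    s=snapshot(n); d[n]=s; cv2.imwrite(f"pics/{n}0.png",s["pixels"])
    print(n,s["camera_matrix"],s["R"],s["t"])
pickle.dump(d,open("s0.pkl","wb"))
o=get_obs();print(o)
E
```

```text
pics
scene [[433.25478751   0.         319.73226736]
 [  0.         433.25478751 199.56149939]
 [  0.           0.           1.        ]] [[ 0.7795687   0.62616157 -0.01394033]
 [ 0.35411044 -0.45900639 -0.81481221]
 [-0.51660278  0.63026568 -0.57955736]] [-467.0616035  -110.36607062 1158.42223641]
top [[382.91933357   0.         322.70552976]
 [  0.         382.91933357 202.27515792]
 [  0.           0.           1.        ]] [[-0.10003674 -0.99497802  0.00337492]
 [-0.97457683  0.09730099 -0.20182298]
 [ 0.20048104 -0.02347883 -0.9794162 ]] [107.65777801 578.87273521 809.33124046]
{'t': 0.1, 'q': array([ 1.12083764,  0.52195074, -0.03630128,  1.59994969,  0.02120546,
        1.02111518, -0.11279694]), 'joint_velocities': array([-1.72895268e-03, -1.72576992e-03, -2.10344694e-05, -2.62597019e-03,
        5.17755116e-04,  9.69675952e-04,  3.63154526e-05]), 'tau': array([ 3.92180169e-03, -9.28496218e+01,  1.98423475e+00, -3.70532548e+01,
        1.80869474e-02,  5.59017935e-03,  1.57583040e-04]), 'tcp_pos': array([ 231.52999625, -580.21776761,  244.78633367]), 'orientation': array([-3.08415679e+00, -5.92714259e-01,  4.46693635e-04]), 'contact_force': array([0.36443677, 0.62712716, 0.42884564]), 'moment': array([ 0.03452654,  0.01424191, -0.01934157]), 'grasp_force': 0.0, 'opening': 0.997170193983446}
```

View pics/top0.png

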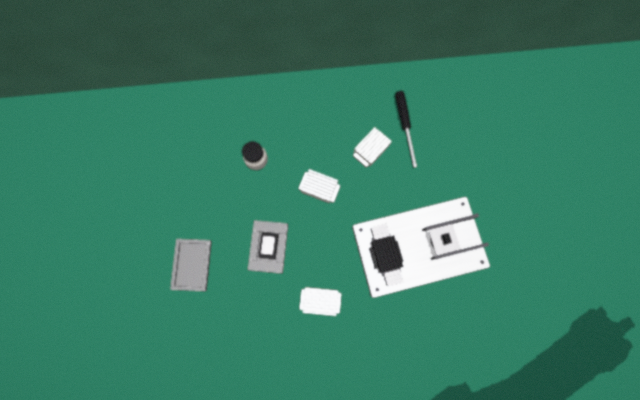

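View pics/scene0.png

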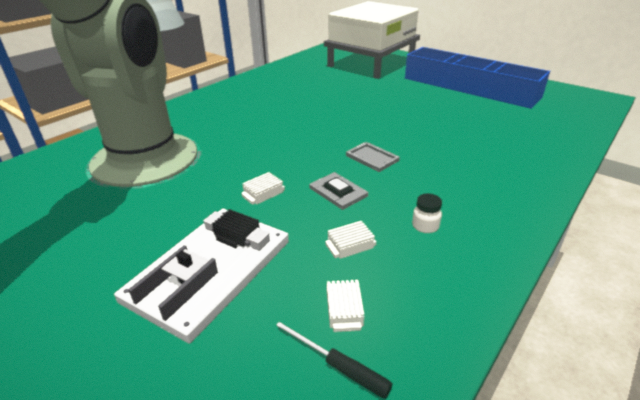

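Top view: the fixture is around (421,247), with the black finned module at (387,254) and the catch lug at (446,239). There are two grey nests: (191,265) is empty with a big pocket, and (268,247) holds the small module. The white look-alikes are at (372,147), (320,186) and (320,301). The black module clamped on the fixture and the empty nest at (191,265) fit the description. I'll confirm both in crops.

```bash
python3 - <<'E'
import cv2,pickle
p=pickle.load(open("s0.pkl","rb"))["top"]["pixels"]
def crop(x,y,w,h,k,f):
    c=cv2.resize(p[y:y+h,x:x+w],None,fx=k,fy=k,interpolation=cv2.INTER_CUBIC)
    for i in range(0,w,10):
        cv2.line(c,(i*k,0),(i*k,6 if i%50 else 14),(0,0,255),1)
        if i%20==0: cv2.putText(c,str(x+i),(i*k,24),0,.4,(0,255,255),1)
    for j in range(0,h,10):
        cv2.line(c,(0,j*k),(6,j*k),(0,0,255),1)
        if j%20==0: cv2.putText(c,str(y+j),(8,j*k+4),0,.4,(0,255,255),1)
    cv2.imwrite(f,c)
crop(345,190,155,115,5,"pics/fx.png")
crop(160,210,140,95,5,"pics/ns.png")
E
```

```text
(no output)
```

View pics/fx.png

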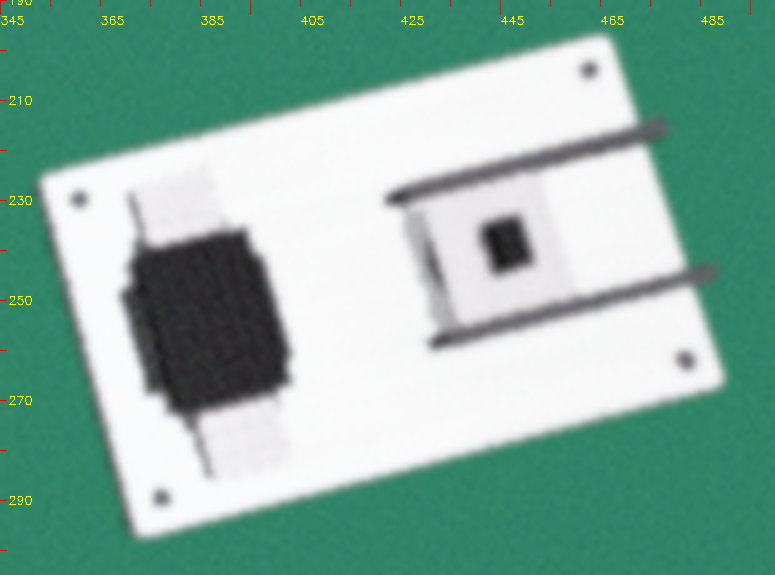

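View pics/ns.png

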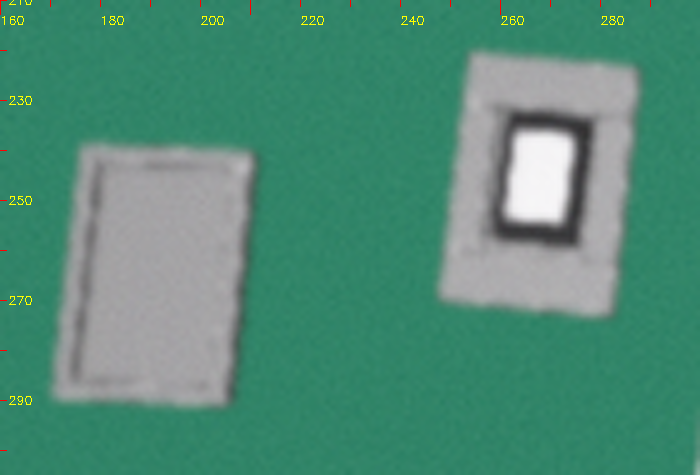

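The crops confirm it: the module is black-finned with its jaws at (379,230) and (393,277), the lug is at (446,239), and the empty nest with the large pocket is at (191,265). Next I'll fit the poses.

```bash
cat > h.py <<'E'
import numpy as np,cv2,pickle
from scipy.optimize import least_squares
from scipy.spatial.transform import Rotation as Ro
def proj(s,X):
    c=np.atleast_2d(X)@s["R"].T+s["t"]; u=c@s["camera_matrix"].T
    return u[:,:2]/u[:,2:]
def back(s,uv,z):
    d=s["R"].T@np.linalg.solve(s["camera_matrix"],[*uv,1.]); C=-s["R"].T@s["t"]
    return C+d*(z-C[2])/d[2]
def pose(p,L):
    c,s_=np.cos(p[2]),np.sin(p[2]); L=np.asarray(L,float)
    return np.c_[p[0]+c*L[:,0]-s_*L[:,1],p[1]+s_*L[:,0]+c*L[:,1],L[:,2]]
def fit(s,L,uv,p0):
    r=least_squares(lambda p:(proj(s,pose(p,L))-uv).ravel(),p0,x_scale=[100,100,.1]);return r.x,np.abs(r.fun).max()
E
python3 - <<'E'
from h import *
d=pickle.load(open("s0.pkl","rb"));s=d["top"]
print("cam",-s["R"].T@s["t"])
f,e=fit(s,[[85,140,24],[85,-140,24],[-85,-140,24],[-85,140,24]],np.array([[353,225.6],[467,196.8],[489.8,266.6],[372.4,297.6]]),[500,-300,0.2]);print("fix",f,e)
n,e=fit(s,[[58,40,12],[58,-40,12],[-58,-40,12],[-58,40,12]],np.array([[176,238.6],[211,240.4],[206,290.8],[170.4,290.4]]),[500,200,0]);print("nest",n,e)
print("module",pose(f,[[0,85,28]]))
print("button",pose(f,[[0,-45,48]]))
l=back(s,(446,238.5),78);c,q=np.cos(f[2]),np.sin(f[2]);v=l[:2]-f[:2]
print("lug",l,"in fix",c*v[0]+q*v[1],-q*v[0]+c*v[1])
for z,n_ in((64,"fix"),):
  print(proj(s,pose(f,[[-34,-45,58],[34,-45,58],[0,85,58],[37,112,58],[-37,58,58],[0,-45,78]])))
sc=d["scene"];print("scene chk", proj(sc,pose(f,[[85,140,24],[85,-140,24],[-85,-140,24],[0,-45,78]])),proj(sc,pose(n,[[58,40,12],[58,-40,12],[-58,-40,12],[-58,40,12]])))
print("toolR",Ro.from_rotvec([-3.08415679e+00, -5.92714259e-01,4.46693635e-04]).as_matrix().round(3))
E
```

```text
cam [412.67011718  69.79438258 909.13861214]
fix [ 4.69217079e+02 -1.66506203e+02  1.47115806e-01] 0.5981446470968876
nest [ 4.79932232e+02  3.66267074e+02 -1.33701925e-01] 0.5541304900099817
module [[456.75729355 -82.42437496  28.        ]]
button [[ 475.81343556 -211.02011148   48.        ]]
lug [ 476.06154539 -209.05868877   78.        ] in fix 0.5329462848479807 -43.096133978671276
[[448.74196669 254.40700303]
 [439.3823772  224.82940865]
 [387.95846344 253.87317918]
 [371.67525413 240.62717809]
 [404.46607541 267.30172647]
 [446.90875963 238.5235752 ]]
scene chk [[288.57815197 232.77212223]
 [187.0620207  335.04686039]
 [113.42155158 293.5616369 ]
 [184.42935524 253.49843543]] [[398.96768972 156.80986681]
 [378.93368405 168.1597564 ]
 [345.16109838 151.99011112]
 [365.29291131 141.90252906]]
toolR [[ 0.929  0.371 -0.   ]
 [ 0.371 -0.929  0.001]
 [-0.    -0.001 -1.   ]]
```

Emit:
jog_arm:
  deltas:
    - [[0,0,0],[0,0,0.117],0.06]
    - [[0,0,0],[0,0,0.116],0.06]
    - [[0.025,-0.028,0],[0,0,0],0.06]
    - [[0.025,-0.028,0],[0,0,0],0.06]
    - [[0.025,-0.028,0],[0,0,0],0.06]
    - [[0.025,-0.028,0],[0,0,0],0.06]
    - [[0.025,-0.028,0],[0,0,0],0.06]
    - [[0.025,-0.028,0],[0,0,0],0.06]
    - [[0.025,-0.028,0],[0,0,0],0.06]
    - [[0.025,-0.028,0],[0,0,0],0.06]
    - [[0.025,-0.028,0],[0,0,0],0.06]
    - [[0,0,0],[0,0,0],0.06]
  squeeze: 30

```text
t: 1.3
tcp_pos: [420.0, -294.1, 245.2]
orientation: [-3.131, -0.24, -0.001]
contact_force: [-0.6, -0.2, 0.4]
opening: 0.704
grasp_force: 0.0
```

```bash
cat >> h.py <<'E'
FIX=[469.2,-166.5,0.147]; NEST=[479.9,366.3,-0.134]
def go(P):
    "remaining shift (mm) in tool axes from measured pose to world point P; plus tool yaw"
    from rig import get_obs
    o=get_obs(); R=Ro.from_rotvec(o["orientation"]).as_matrix()
    d=R.T@(np.array(P)-o["tcp_pos"]); print("t",o["t"],"tcp",o["tcp_pos"].round(1),"yaw",round(float(np.arctan2(R[1,0],R[0,0])),4),"tilt",R[:2,2].round(4),"F",o["contact_force"].round(1),"open",round(o["opening"],3),"togo",d.round(1))
E
python3 -c "
from h import *
go([476,-209.5,130])"
```

```text
t 1.3 tcp [ 420.  -294.1  245.2] yaw 0.1529 tilt [0.0007 0.0016] F [-0.6 -0.2  0.4] open 0.704 togo [ 68.1 -74.9 115.3]
```

Emit:
jog_arm:
  deltas:
    - [[0.023,-0.025,0.02],[0,0,0.006],0.06]
    - [[0.023,-0.025,0.02],[0,0,0],0.06]
    - [[0.022,-0.025,0.02],[0,0,0],0.06]
    - [[0,0,0.027],[0,0,0],0.06]
    - [[0,0,0.027],[0,0,0],0.06]
    - [[0,0,0],[0,0,0],0.06]
    - [[0,0,0],[0,0,0],0.06]

```text
t: 2.0
tcp_pos: [473.9, -214.7, 131.6]
orientation: [-3.134, -0.22, 0.001]
contact_force: [-0.0, 0.0, -0.0]
opening: 0.698
grasp_force: 0.0
```

```bash
python3 -c "
from h import *
from rig import *
go([476,-209.5,80])
s=snapshot('wrist');pickle.dump(s,open('w1.pkl','wb'))
cv2.imwrite('pics/w1.png',s['pixels']);print(s['camera_matrix'])
K=s['camera_matrix']
def pf(X):
    c=np.atleast_2d(X)@s['R'].T+s['t'];r=np.hypot(c[:,0],c[:,1]);th=np.arctan2(r,c[:,2])
    return np.c_[K[0,2]+K[0,0]*th*c[:,0]/r,K[1,2]+K[1,1]*th*c[:,1]/r].round(0)
print(pf(pose(FIX,[[12,-38,78],[12,-52,78],[-12,-52,78],[-12,-38,78],[34,17.5,58],[-34,17.5,58],[37,58,58],[-37,58,58]])))
"
```

```text
t 2.0 tcp [ 473.9 -214.7  131.6] yaw 0.1404 tilt [-0.0008  0.0002] F [-0.  0. -0.] open 0.698 togo [ 2.9 -4.8 51.6]
[[309.70691629   0.         324.5329318 ]
 [  0.         309.70691629 195.8044229 ]
 [  0.           0.           1.        ]]
[[308. 200.]
 [331. 199.]
 [331. 236.]
 [309. 236.]
 [228. 161.]
 [236. 252.]
 [175. 159.]
 [188. 254.]]
```

View pics/w1.png

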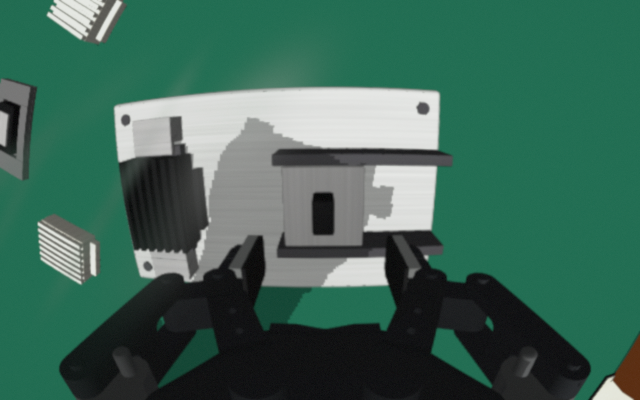

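The wrist view shows the lug at about (322,215). The model predicts (320,218), so the two agree. Now I'll descend and grip the lug.

Emit:
jog_arm:
  deltas:
    - [[0.003,-0.004,0.018],[0,0,-0.006],0.06]
    - [[0,0,0.018],[0,0,0],0.06]
    - [[0,0,0.016],[0,0,0],0.06]
    - [[0,0,0],[0,0,0],0.03]
    - [[0,0,0],[0,0,0],0.03]
    - [[0,0,0],[0,0,0],0.02]
    - [[0,0,0],[0,0,0],0.01]
    - [[0,0,0],[0,0,0],0.008]
    - [[0,0,0],[0,0,0],0.008]
  squeeze: 25

```text
t: 2.95
tcp_pos: [477.1, -210.6, 80.6]
orientation: [3.132, 0.23, 0.003]
contact_force: [-1.6, -2.9, 10.3]
opening: 0.157
grasp_force: 27.9
```

```bash
python3 -c "
from h import *
go(pose(FIX,[[0,-105,78]])[0])"
```

```text
t 2.95 tcp [ 477.1 -210.6   80.6] yaw 0.1463 tilt [ 0.002 -0.001] F [-1.6 -2.9 10.3] open 0.157 togo [-1.4 60.2  2.7]
```

Emit:
jog_arm:
  deltas:
    - [[0,0.006,0],[0,0,0],0.008]
    - [[0,0.008,0],[0,0,0],0.008]
    - [[0,0.008,0],[0,0,0],0.008]
    - [[0,0.008,0],[0,0,0],0.008]
    - [[0,0.008,0],[0,0,0],0.008]
    - [[0,0.008,0],[0,0,0],0.008]
    - [[0,0.006,0],[0,0,0],0.008]
    - [[0,0.004,0],[0,0,0],0.008]
    - [[0,0.002,0],[0,0,0],0.008]
    - [[0,0,0],[0,0,0],0.008]

```text
t: 3.95
tcp_pos: [485.6, -268.1, 80.7]
orientation: [3.132, 0.229, 0.003]
contact_force: [-1.0, -2.2, 8.8]
opening: 0.153
grasp_force: 27.7
```

```bash
python3 -c "
from h import *
go(pose(FIX,[[0,-105,78]])[0])"
```

```text
t 3.95 tcp [ 485.6 -268.1   80.7] yaw 0.1462 tilt [ 0.002  -0.0011] F [-1.  -2.2  8.8] open 0.153 togo [-1.4  2.1  2.7]
```

Emit:
jog_arm:
  deltas:
    - [[0,0.001,0],[0,0,0],0.008]
    - [[0,0.001,0],[0,0,0],0.008]
    - [[0,0,0],[0,0,0],0.008]

```text
t: 4.25
tcp_pos: [485.9, -269.8, 80.7]
orientation: [3.132, 0.23, 0.003]
contact_force: [-1.7, 0.1, 9.5]
opening: 0.154
grasp_force: 27.8
```

Emit:
jog_arm:
  deltas:
    - [[0,0,0],[0,0,0],0.04]
    - [[0,0,0],[0,0,0],0.04]
    - [[0,0,0],[0,0,0],0.04]
    - [[0,0,-0.02],[0,0,0],0.04]
    - [[0,0,-0.025],[0,0,0],0.03]
    - [[0,-0.02,0],[0,0,0],0.0]
    - [[0,-0.02,0],[0,0,0],0.0]
    - [[0,-0.02,0],[0,0,0],0.0]
    - [[0,0,0],[0,0,0],0.0]
    - [[0,0,0],[0,0,0],0.0]

```text
t: 5.25
tcp_pos: [476.6, -210.0, 124.4]
orientation: [3.133, 0.231, 0.0]
contact_force: [0.3, -0.5, 0.1]
opening: -0.0
grasp_force: 0.0
```

```bash
python3 -c "
from h import *
from rig import *
go(pose(FIX,[[0,-45,72]])[0])
s=snapshot('top');cv2.imwrite('pics/t2.png',cv2.resize(s['pixels'][170:310,340:520],None,fx=4,fy=4,interpolation=cv2.INTER_CUBIC))"
```

```text
t 5.25 tcp [ 476.6 -210.   124.4] yaw 0.1474 tilt [ 0.0001 -0.0002] F [ 0.3 -0.5  0.1] open -0.0 togo [-1.   0.9 52.4]
```

View pics/t2.png

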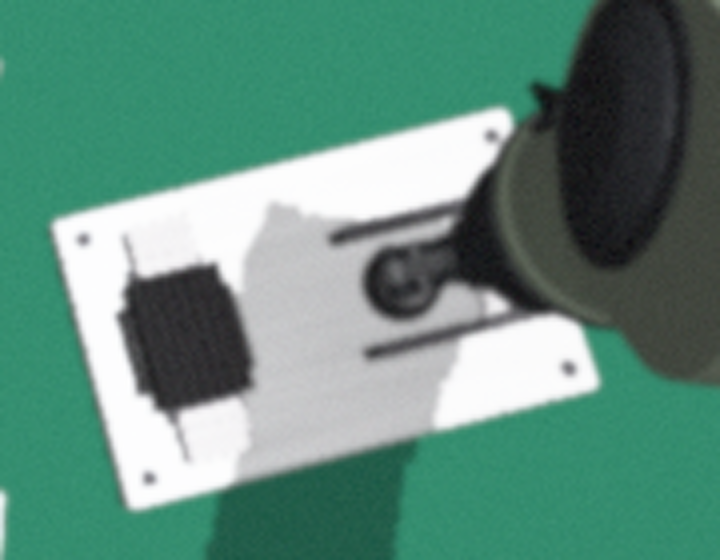

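The button in its collar shows uncovered at crop (405,283), so the shutter is clear. Now I'll descend and press.

Emit:
jog_arm:
  deltas:
    - [[-0.001,0.001,0.02],[0,0,0],0.0]
    - [[0,0,0.02],[0,0,0],0.0]
    - [[0,0,0.01],[0,0,0],0.0]
    - [[0,0,0.006],[0,0,0],0.0]
    - [[0,0,0.003],[0,0,0],0.0]
    - [[0,0,0.002],[0,0,0],0.0]
    - [[0,0,0],[0,0,0],0.0]

```text
t: 6.0
tcp_pos: [475.8, -211.2, 63.6]
orientation: [3.133, 0.23, 0.001]
contact_force: [-0.0, -0.2, -0.2]
opening: -0.006
grasp_force: 0.0
```

Emit:
jog_arm:
  deltas:
    - [[0,0,0.001],[0,0,0],0.0]
    - [[0,0,0.001],[0,0,0],0.0]
    - [[0,0,0.001],[0,0,0],0.0]
    - [[0,0,0.001],[0,0,0],0.0]
    - [[0,0,0.001],[0,0,0],0.0]
    - [[0,0,0.001],[0,0,0],0.0]
    - [[0,0,0.001],[0,0,0],0.0]
    - [[0,0,0.001],[0,0,0],0.0]

```text
t: 6.8
tcp_pos: [475.8, -211.2, 55.3]
orientation: [3.133, 0.23, 0.001]
contact_force: [1.7, -0.6, 4.5]
opening: 0.003
grasp_force: 2.0
```

Emit:
jog_arm:
  deltas:
    - [[0,0,0.0007],[0,0,0],0.0]
    - [[0,0,0.0007],[0,0,0],0.0]
    - [[0,0,0],[0,0,0],0.0]

```text
t: 7.1
tcp_pos: [475.8, -211.2, 54.0]
orientation: [3.133, 0.23, 0.001]
contact_force: [2.7, -1.5, 6.8]
opening: 0.0
grasp_force: 3.3
```

Emit:
jog_arm:
  deltas:
    - [[0,0,0.0006],[0,0,0],0.0]
    - [[0,0,0.0006],[0,0,0],0.0]
    - [[0,0,0],[0,0,0],0.0]

```text
t: 7.4
tcp_pos: [476.0, -211.3, 53.8]
orientation: [3.133, 0.23, 0.001]
contact_force: [-4.4, 2.3, 32.3]
opening: -0.001
grasp_force: 16.1
```

The stop is reached: 32 N, with the TCP at 53.8. I'll retract and go above the module.

Emit:
jog_arm:
  deltas:
    - [[0,0,-0.005],[0,0,0],0.0]
    - [[0,0,-0.03],[0,0,0],0.0]
    - [[0,0,-0.035],[0,0,0],0.0]
    - [[0,-0.025,-0.02],[0,0,0],0.0854]
    - [[0,-0.035,-0.01],[0,0,0],0.0854]
    - [[0,-0.035,0],[0,0,0],0.0854]
    - [[0,-0.035,0],[0,0,0],0.0854]
    - [[0,0,0],[0,0,0],0.0854]
    - [[0,0,0],[0,0,0],0.0854]
    - [[0,0,0],[0,0,0],0.0854]

```text
t: 8.4
tcp_pos: [456.4, -83.2, 152.5]
orientation: [3.133, 0.229, -0.001]
contact_force: [0.2, -0.3, -0.1]
opening: 1.003
grasp_force: 0.0
```

```bash
cat >> h.py <<'E'
def pf(s,X):
    K=s['camera_matrix'];c=np.atleast_2d(X)@s['R'].T+s['t'];r=np.hypot(c[:,0],c[:,1]);th=np.arctan2(r,c[:,2])
    return np.c_[K[0,2]+K[0,0]*th*c[:,0]/r,K[1,2]+K[1,1]*th*c[:,1]/r].round(0)
E
python3 -c "
from h import *
from rig import *
go(pose(FIX,[[0,85,100]])[0])
s=snapshot('wrist');cv2.imwrite('pics/w2.png',s['pixels'])
print(pf(s,pose(FIX,[[37,112,58],[37,58,58],[-37,58,58],[-37,112,58]])))
print('btn up/down',pf(s,pose(FIX,[[0,-45,48],[0,-45,40]])),'lug',pf(s,pose(FIX,[[0,-105,78]])))
"
```

```text
t 8.4 tcp [456.4 -83.2 152.5] yaw 0.146 tilt [-0.0006 -0.0002] F [ 0.2 -0.3 -0.1] open 1.003 togo [ 0.5 -0.7 52.5]
[[287. 154.]
 [361. 153.]
 [358. 247.]
 [290. 247.]]
btn up/down [[477. 198.]
 [473. 196.]] lug [[550. 208.]]
```

View pics/w2.png

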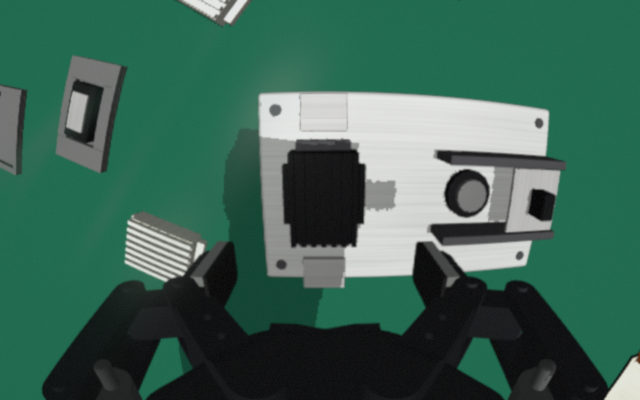

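The wrist view shows the module top centred at about (324,198), against a prediction of (324,200). The jaws are drawn back, the button is uncovered at (470,192) and the lug is at (541,205). Now I'll descend and grip.

Emit:
jog_arm:
  deltas:
    - [[0,0,0.03],[0,0,0],0.0854]
    - [[0,0,0.03],[0,0,0],0.0854]
    - [[0,0,0.025],[0,0,0],0.0854]
    - [[0,0,0.013],[0,0,0],0.0854]
    - [[0,0,0],[0,0,0],0.06]
    - [[0,0,0],[0,0,0],0.055]
    - [[0,0,0],[0,0,0],0.045]
    - [[0,0,0],[0,0,0],0.045]
    - [[0,0,0],[0,0,0],0.045]
    - [[0,0,0],[0,0,0],0.045]
  squeeze: 50

```text
t: 9.45
tcp_pos: [457.0, -82.9, 55.5]
orientation: [3.133, 0.23, 0.002]
contact_force: [-1.7, -1.4, 9.4]
opening: 0.619
grasp_force: 54.4
```

Emit:
jog_arm:
  deltas:
    - [[0,0,-0.004],[0,0,0],0.045]
    - [[0,0,-0.006],[0,0,0],0.045]
    - [[0,0,-0.01],[0,0,0],0.045]
    - [[0,0,-0.015],[0,0,0],0.045]
    - [[0,0,-0.02],[0,0,0],0.045]
    - [[0,0,-0.02],[0,0,0],0.045]
    - [[0,0,-0.02],[0,0,0],0.045]
    - [[0,0,0],[0,0,0],0.045]
    - [[0,0,0],[0,0,0],0.045]

```text
t: 10.35
tcp_pos: [456.7, -82.6, 150.0]
orientation: [3.133, 0.23, 0.002]
contact_force: [-0.1, 0.3, -3.4]
opening: 0.617
grasp_force: 53.4
```

```bash
python3 -c "
from h import *
from rig import *
go([479.9,366.3,150])
s=snapshot('wrist');cv2.imwrite('pics/w3.png',s['pixels'])"
```

```text
t 10.35 tcp [456.7 -82.6 150. ] yaw 0.1467 tilt [ 0.001  -0.0001] F [-0.1  0.3 -3.4] open 0.617 togo [  88.6 -440.6    0. ]
```

View pics/w3.png

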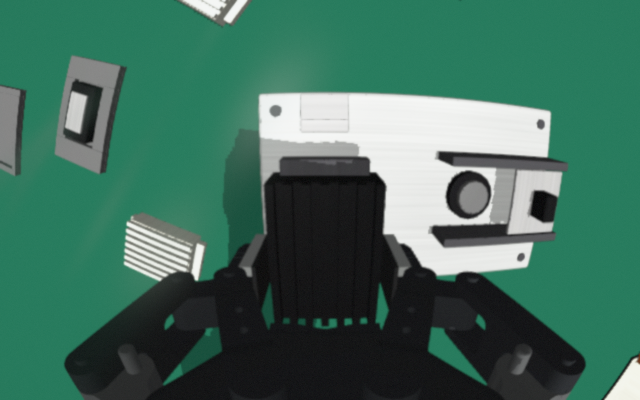

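The module is held squarely. I'll carry it to the nest.

Emit:
jog_arm:
  deltas:
    - [[0,0,0],[0,0,0.1],0.045]
    - [[0,0,0],[0,0,0.1],0.045]
    - [[0,0,0],[0,0,0.081],0.045]
    - [[-0.003,-0.02,0],[0,0,0],0.045]
    - [[-0.003,-0.035,0],[0,0,0],0.045]
    - [[-0.003,-0.035,0],[0,0,0],0.045]
    - [[-0.003,-0.035,0],[0,0,0],0.045]
    - [[-0.003,-0.035,0],[0,0,0],0.045]
    - [[-0.003,-0.035,0],[0,0,0],0.045]
    - [[-0.003,-0.035,0],[0,0,0],0.045]
    - [[-0.003,-0.035,0],[0,0,0],0.045]
    - [[-0.003,-0.035,0],[0,0,0],0.045]

```text
t: 11.6
tcp_pos: [469.4, 219.6, 148.6]
orientation: [3.133, -0.21, -0.002]
contact_force: [1.2, 0.3, -2.8]
opening: 0.619
grasp_force: 53.4
```

```bash
python3 -c "
from h import *
go([479.9,366.3,100])"
```

```text
t 11.6 tcp [469.4 219.6 148.6] yaw -0.134 tilt [-0.0015 -0.001 ] F [ 1.2  0.3 -2.8] open 0.619 togo [  -9.1 -146.8   48.5]
```

Emit:
jog_arm:
  deltas:
    - [[-0.002,-0.03,0],[0,0,0],0.045]
    - [[-0.002,-0.035,0],[0,0,0],0.045]
    - [[-0.002,-0.035,0],[0,0,0],0.045]
    - [[-0.002,-0.03,0],[0,0,0],0.045]
    - [[-0.001,-0.015,0],[0,0,0],0.045]
    - [[0,0,0.01],[0,0,0],0.045]
    - [[0,0,0.01],[0,0,0],0.045]
    - [[0,0,0],[0,0,0],0.045]
    - [[0,0,0],[0,0,0],0.045]

```text
t: 12.5
tcp_pos: [480.6, 362.0, 129.3]
orientation: [3.133, -0.213, -0.001]
contact_force: [0.3, 0.6, -3.0]
opening: 0.614
grasp_force: 53.4
```

```bash
python3 -c "
from h import *
from rig import *
go([479.9,366.3,55.5-24])
s=snapshot('wrist');cv2.imwrite('pics/w4.png',s['pixels'])
print(pf(s,pose(NEST,[[58,40,12],[58,-40,12],[50,32,12],[50,-32,12],[-58,40,12]])))
print(pf(s,pose(NEST,[[50,32,4],[50,-32,4]])))"
```

```text
t 12.5 tcp [480.6 362.  129.3] yaw -0.1356 tilt [-0.0008 -0.001 ] F [ 0.3  0.6 -3. ] open 0.614 togo [-1.2 -4.2 97.8]
[[269. 126.]
 [370. 126.]
 [279. 136.]
 [360. 136.]
 [275. 259.]]
[[281. 135.]
 [359. 135.]]
```

View pics/w4.png

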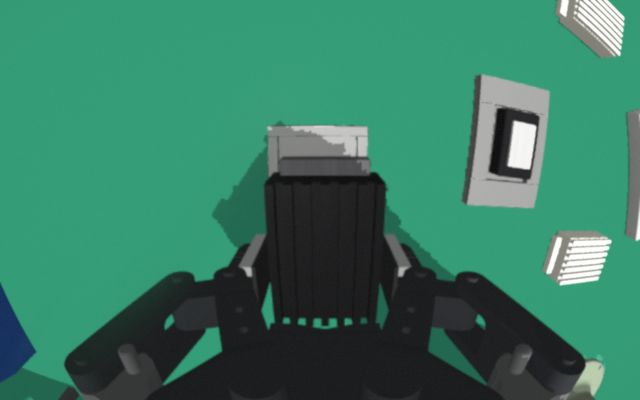

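The nest's far corners appear at (268,127) and (367,127), against predictions of (269,126) and (370,126). That fits to within 2 mm, so I'll shift y by -5 mm and descend.

Emit:
jog_arm:
  deltas:
    - [[-0.001,-0.005,0.01],[0,0,0],0.045]
    - [[0,0,0.02],[0,0,0],0.045]
    - [[0,0,0.025],[0,0,0],0.045]
    - [[0,0,0.02],[0,0,0],0.045]
    - [[0,0,0.01],[0,0,0],0.045]
    - [[0,0,0.004],[0,0,0],0.045]
    - [[0,0,0.003],[0,0,0],0.045]
    - [[0,0,0.002],[0,0,0],0.045]
    - [[0,0,0.001],[0,0,0],0.045]
    - [[0,0,0],[0,0,0],0.045]

```text
t: 13.55
tcp_pos: [480.4, 368.6, 35.1]
orientation: [-3.134, 0.211, -0.001]
contact_force: [0.1, 0.7, -3.8]
opening: 0.616
grasp_force: 53.4
```

```bash
python3 -c "
from h import *
go([479.9,366.8,55.5-24])"
```

```text
t 13.55 tcp [480.4 368.6  35.1] yaw -0.1343 tilt [0.0004 0.0005] F [ 0.1  0.7 -3.8] open 0.616 togo [-0.2  1.8  3.6]
```

Emit:
jog_arm:
  deltas:
    - [[0,0.001,0.001],[0,0,0],0.045]
    - [[0,0,0.001],[0,0,0],0.045]
    - [[0,0,0.001],[0,0,0],0.045]
    - [[0,0,0.0005],[0,0,0],0.045]
    - [[0,0,0],[0,0,0],0.045]

```text
t: 14.05
tcp_pos: [480.1, 367.4, 31.6]
orientation: [-3.134, 0.211, -0.0]
contact_force: [-2.5, -1.9, 5.1]
opening: 0.612
grasp_force: 54.4
```

The module is on the floor of the nest. I'll open slowly and retreat.

Emit:
jog_arm:
  deltas:
    - [[0,0,0],[0,0,0],0.056]
    - [[0,0,0],[0,0,0],0.06]
    - [[0,0,0],[0,0,0],0.07]
    - [[0,0,0],[0,0,0],0.08]
    - [[0,0,0],[0,0,0],0.08]
    - [[0,0,-0.01],[0,0,0],0.08]
    - [[0,0,-0.025],[0,0,0],0.08]
    - [[0,0,-0.035],[0,0,0],0.08]
    - [[0,0,-0.035],[0,0,0],0.08]
    - [[0,0.03,-0.035],[0,0,0],0.08]
    - [[0,0.03,-0.02],[0,0,0],0.08]
    - [[0,0,0],[0,0,0],0.08]

```text
t: 15.25
tcp_pos: [473.3, 304.8, 195.0]
orientation: [-3.133, 0.216, -0.006]
contact_force: [0.4, 1.2, -1.4]
opening: 0.937
grasp_force: 0.0
```

```bash
python3 -c "
from h import *
from rig import *
go([479.9,366.8,100])
s=snapshot('wrist');cv2.imwrite('pics/w5.png',s['pixels'])
print(pf(s,pose(NEST,[[37,27,34],[37,-27,34],[-37,-27,34],[-37,27,34]])))"
```

```text
t 15.25 tcp [473.3 304.8 195. ] yaw -0.1379 tilt [0.0038 0.0013] F [ 0.4  1.2 -1.4] open 0.937 togo [ -2.3 -62.1  95.1]
[[233. 149.]
 [288. 147.]
 [290. 222.]
 [238. 221.]]
```

View pics/w5.png

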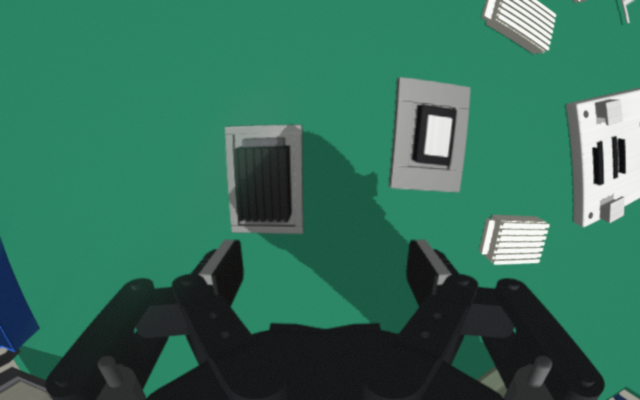

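The module lies flat and centred in the nest, with its top at about (234–291, 146–222) as predicted. The small module is undisturbed and the arm is clear, so I'll hand in.

```bash
python3 -c "
from rig import *
print(close_job())"
```

```text
the job is handed in; nothing more can be done
None
```

The catch was slid open, the button pressed down to its stop, and the module lifted out and set flat in its nest with the arm clear; the job was handed in at about 15 s, but no verdict was returned.

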